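# Take the label cassette out of the shop's label printer

## Task

The label printer on the cake-shop counter is due for a new cassette: swing its cover up until it stands upright or leans back, then pinch the cassette's two side catches together so that they let go, and lift the cassette out of its bay. Finish while still holding the cassette by its pinched catches, level and still, with its underside at least 5 cm above the printer's deck and clear of every part of the printer; leave the cover open and the other things on the counter where they are.

Things in the scene. Friction and masses are not known exactly. Their poses are not given: they have to be found in the camera images.
- printer: Desktop label printer, white, fixed. Origin: centre of its underside, on the counter; z up; its front (pull lip) faces its own -x, the cover's hinge lies along y at the rear. Base 200 mm (x) by 176 mm (y), flat deck 85 mm above the counter, 144 mm high with the cover shut. The bay, 83 by 51 mm and 40 mm deep, is centred on the origin. The deck is bare beside the catches.
- cover_hinge (a point): Middle of the cover's hinge axis: 95 mm behind the printer's origin (+x), 86 mm above the counter. The axis is the printer's y.
- cover_lip (a point): Middle of the grey pull lip on the cover's front wall (wall 176 mm wide): a tab 40 mm wide (y), 8 mm thick (z), 30 mm out (x); this point lies 14 mm from its free edge. Cover shut: 211 mm ahead (-x) of the hinge and 16 mm up. Pinched by its two ends (along y), fingers reaching under 8 mm past its middle, it pivots between them as the cover turns and the hand can stay upright.
- cover (a joint): Angle of the cover about its hinge, rad: 0 shut, 1.57 upright, 1.8 at its stop, leaning back. Stiff hinge: it stays at any angle; about 3 N at the lip raises it. May start ajar. The cover is a hollow hood 195 mm (x) by 176 mm, 58 mm high, with a clear window in its top; shut, it covers the cassette.
- cassette: Label cassette, a grey open-topped holder with a white label roll, 80 mm (x) by 48 mm (y), 80 mm high, 0.2 to 0.35 kg, loose in the bay with 1 mm play. Origin: centre of its underside; axes as the printer's; seated, 45 mm above the counter, 40 mm below the deck. Over the two catches on its y sides it measures 62 mm, pinched 52 mm. Hooked catches block lifting; it is free with each over 3.5 mm in.
- catch_left (a joint): Travel of the catch on the cassette's +y side, m: 0 out (hooked under the bay's edge), 0.005 fully in; its spring pushes out with 3 N at rest, 7 N fully in. The catch is a black ribbed upright plate 25 mm wide (x), in the middle of that side, from the deck to 38 mm above it (40 to 78 mm above the cassette's underside) free for a finger.
- catch_right (a joint): The same for the catch on the cassette's -y side.
- spare_roll: Bystander: spare roll of labels standing on end, 68 mm across, 36 mm high, loose. Origin: centre of its underside.
- jam_jar: Bystander: jam jar, 64 mm across, 88 mm high, loose. Origin: centre of its underside.
- coin_tray: Bystander: flat dark coin tray, 100 by 140 by 22 mm, loose. Origin: centre of its underside.
- cake_box: Bystander: cake box with a white lid, 120 by 130 by 85 mm, loose. Origin: centre of its underside.

How it is judged (in metres and radians):
On the way, in this order (a step that is already met when the one before it is completed fails the run):
1. the cover stands open (value of joint cover above 1.4 rad), for 0.2 s.
2. both catches are pinched in by the fingers while the cassette still sits in its bay (value of joint each of catch_left, catch_right above 0.0033 m and contact force between cassette and the fingers above 3 N and z of cassette in the frame of printer below 0.052 m and horizontal distance between cassette and printer below 0.006 m), for 0.1 s.
3. the cassette is lifted clear of the printer (z of cassette in the frame of printer above 0.125 m and contact force between cassette and printer below 0.5 N), for 0.1 s.
At the end, for the whole second after the job is handed in: The fingers hold the cassette by its two catches (each over 3 of 5 mm in), level within 0.2 rad, slower than 3 cm/s, its underside over 132 mm above the counter (47 mm above the deck), touching no part of the printer; the cover stands open beyond 1.4 rad (height (world z) of cassette above 0.132 m and angle between cassette's own z axis and vertical below 0.2 rad and linear speed of cassette below 0.03 m/s and contact force between cassette and the fingers above 3 N and contact force between cassette and printer below 0.5 N and value of joint each of catch_left, catch_right above 0.003 m and value of joint cover above 1.4 rad); the arm keeps its last pose, push and grip.
It fails at once if a bystander on the counter is shifted by over 2 cm (distance of any of spare_roll, jam_jar, coin_tray, cake_box from where it was at the start of the episode above 0.02 m).
It also fails if it takes over 53 s, if anything falls off the work surface, if the arm or the gripper's body presses on something with over 40 N, if the wrist force passes 120 N, or if a joint passes its speed limit or range.

## Robot

A 6-joint arm with a two-finger parallel gripper is mounted at the origin on the work surface. World frame = base frame: x ahead of the robot, y to its left, z up, the work surface at z = 0. Lengths are in m, angles in degrees, forces in N, time in s.
With the tool pointing down it reaches from about 0.35 to 0.875 m from the base axis. Payload 4.2 kg.
Tool frame: the origin (TCP) lies midway between the tips of the shut fingers; the grasp point (between the pads) lies 19 mm behind it (r.pinch_z is the distance from the TCP to the grasp point, in m); z points along the fingers, y is the line along which they close (so a half turn about z gives the same grasp; the last joint's range is limited). The gripper opens to 87 mm and grips with 3 to 60 N. Pads are 19 mm wide; open, the fingers measure 117 mm over their backs; the gripper's body (75 mm by 190 mm) begins 51 mm behind the grasp point.
Start: joints at [88.041, 22.042, 0.453, 0, -68.411, -14.817], TCP at [0.18, 0.598, 0.223] pointing down, gripper open.
Joint ranges: [-179.83, 179.83], [-69.29, 118.12], [-61.27, 80.66], [-181.25, 117.63], [-171.15, -9.14], [-177.46, 177.46]. Speed limits (degrees/s): [159.86, 159.86, 180, 180, 180, 180].

## Interface

Orientations are given as a 3x3 rotation matrix whose columns are the frame's x, y, z axes.
In Python, from station import r, imaging, models gives the robot as it stands. The module is installed in compiled form; this text tells all that it offers.
- The arm moves only by the tool apply_moves, never from a script. Its argument "moves" is a list of rows, each a list of 2 entries, a list of its own where there are three numbers: the shift along the tool's x, y, z in m, then the turn about the tool's z in degrees. A call has 1 to 5 rows; each row shifts and turns the commanded pose from where the row before left it, along the tool's axes as they then stand; what a row does not reach is not made up. A row lasts 1/12 s, in which the tool goes at most 41.7 mm and 7.16 degrees, less where a joint would pass 70% of its speed; a pose out of reach is approached as far as the arm can. A call is refused whole if a number of a shift passes 0.0417 or a number of a turn 7.16, either way. A call with a gripper value outside its range is refused whole. "hand" is the finger opening in m, from 0 to 0.087, set as the call begins (left out, the last holds). The fingers move at their own pace and stop on an object; the grip force is fixed at half the most. Time passes only in rows, so rows that do not move let the fingers close. It gives the time, the measured TCP pose, the force, the opening and the grip force at its end, in the units of the state.
- r.sense(): the state, without advancing time (a new reading comes with each control period).
- imaging.capture(name): name is "side" or "top"; returns a dict with "frame" (420x560x3 uint8, blue, green, red), "intrinsics" (3x3 intrinsics, pixels), "eye" and "orientation" of the camera in the world. Camera axes: x right, y down, z forward; pixel columns grow to the right and rows downward; lengths in m; the calibration is good to about 2 mm. A picture is of the moment at which its call begins. There is no depth.
- r.finish_job(): hands the job in; it is judged then, once.
Trained networks look in a picture, given as the dict that the camera call returned (one of the last four; its "shot" number tells which), for a name from the list of things; names that differ only in an ending like _2 or _b are one class to them, and where a whole thing is asked for, a point or a joint stands for the part that bears it (a point fixed in the world has none). Each returns a list of dicts, best first, with "confidence" (0 to 1); they miss things now and then, are a little off and sometimes report something else, mostly with a low value. They report only what shows in the picture. A call takes as long as a camera call.
- models.cut_out(picture, target): "region" (420x560 bool, what is visible of it) and "extent" ([left, top, width, height] as shares, 0 to 1, of the picture: columns of its width, rows of its height, round what is visible of it).
- models.place_of(picture, target): "at" ([column, row] as shares, 0 to 1, of the picture: columns of its width, rows of its height: a listed point, or the origin of a listed thing).
The state is a dict: "time_s": time; "joints": joint angles; "joint_velocities": joint speeds; "effort": joint torques, N m; "tcp_pos": TCP position; "ee_rot": TCP orientation; "wrist_force": force on the tool from outside, world axes, zero at the start; "moment": the same for the moment, N m; "gripper_width": opening from 0.0 (shut) to 1.0 (fully open); "gripper_force": force on a finger pad.
Only numpy, scipy, OpenCV 4.12 (cv2) and the standard library are available. Lean on these libraries where they do the work, as an engineer would, in place of code of your own. Each camera call takes 0.05 s, during which the arm holds its last target. There are 200 camera calls.

## Working session

There is one attempt and no reset: what is moved stays moved. The work goes in short steps, Python scripts to look and compute and a tool call to move; the robot and the scene stay as the last step left them, time stands still between calls to the robot, and variables do not carry over. Pictures are saved under pics/ and viewed, at most 10 in all, crops included, and the job is handed in when it is done.

Besides the shell and the picture viewer there is one more tool, called in YAML: its name, and indented under it one key for each argument. apply_moves: Moves the arm, as the interface text tells. Its arguments: {"type":"object","properties":{"moves":{"type":"array"},"hand":{"type":"number"}},"required":["moves"]}

```bash
mkdir -p pics; cat > h.py <<'E'
import numpy as np, cv2
from station import r, imaging, models
def proj(c,P):
    R=np.array(c["orientation"]);p=R.T@(np.array(P)-np.array(c["eye"]));q=np.array(c["intrinsics"])@p;return q[:2]/q[2]
def ray(c,px):
    d=np.array(c["orientation"])@np.linalg.inv(np.array(c["intrinsics"]))@np.array([px[0],px[1],1.]);return np.array(c["eye"]),d/np.linalg.norm(d)
def tri(rs):
    A=sum(np.eye(3)-np.outer(d,d) for e,d in rs);b=sum((np.eye(3)-np.outer(d,d))@e for e,d in rs);p=np.linalg.solve(A,b)
    return p,[np.linalg.norm((np.eye(3)-np.outer(d,d))@(p-e)) for e,d in rs]
def onz(c,px,z):
    e,d=ray(c,px);return e+d*(z-e[2])/d[2]
E
python3 - <<'E'
from h import *
s=r.sense();print({k:np.round(v,3).tolist() for k,v in s.items()})
cs={n:imaging.capture(n) for n in("side","top")}
for n,c in cs.items():
    cv2.imwrite(f"pics/{n}0.png",c["frame"]);print(n,np.round(c["eye"],3),np.round(c["orientation"],3).tolist(),np.round(c["intrinsics"],1).tolist())
for t in "printer cover_hinge cover_lip cassette spare_roll jam_jar coin_tray cake_box".split():
    rs=[]
    for n,c in cs.items():
        o=models.place_of(c,t)
        for x in o[:2]:print(t,n,np.round(np.array(x["at"])*[560,420],1),round(x["confidence"],2))
        if o:rs.append(ray(c,np.array(o[0]["at"])*[560,420]))
    if len(rs)==2:p,e=tri(rs);print("  ->",np.round(p,4),np.round(e,4))
E
```

```text
{'time_s': 0.0, 'joints': [88.04, 22.091, 0.38, -0.03, -68.412, -14.816], 'joint_velocities': [-0.056, -0.077, -0.158, 0.04, -0.096, 0.05], 'effort': [-0.001, -39.067, 18.741, 4.22, 0.011, -0.0], 'tcp_pos': [0.18, 0.598, 0.221], 'ee_rot': [[0.957, -0.289, -0.001], [-0.289, -0.957, -0.002], [0.0, 0.002, -1.0]], 'wrist_force': [-0.402, -0.754, -0.14], 'moment': [-0.002, 0.023, 0.009], 'gripper_force': 0.0, 'gripper_width': 1.001}
side [ 0.157 -0.468  0.696] [[0.76, -0.455, 0.464], [-0.65, -0.532, 0.542], [0.001, -0.714, -0.7]] [[383.3, 0.0, 278.6], [0.0, 383.3, 211.4], [0.0, 0.0, 1.0]]
top [0.318 0.016 1.491] [[-0.005, -0.982, 0.188], [-1.0, 0.003, -0.011], [0.01, -0.189, -0.982]] [[480.2, 0.0, 287.2], [0.0, 480.2, 217.0], [0.0, 0.0, 1.0]]
printer side [274.9 238.5] 0.57
printer top [284.9 234. ] 0.65
  -> [ 0.5507  0.0067 -0.0007] [0.0013 0.0013]
cover_lip side [238.6 230.7] 0.78
spare_roll side [173.1 176.6] 0.97
spare_roll top [164.  260.6] 0.89
  -> [ 0.4752  0.3798 -0.0016] [0.0082 0.0082]
jam_jar side [374.1 374.3] 0.96
jam_jar top [403. 254.] 0.86
jam_jar top [288.9 266.2] 0.44
  -> [ 0.4837 -0.3616 -0.0095] [0.0029 0.0029]
coin_tray side [440.5 309.8] 0.56
coin_tray side [273.  238.8] 0.51
coin_tray top [402.4 187.3] 0.65
  -> [ 0.6978 -0.3678 -0.0103] [0.0064 0.0064]
cake_box side [228.  146.2] 0.61
cake_box top [159.8 189.8] 0.8
  -> [ 0.6956  0.4079 -0.0091] [0.0002 0.0002]
```

```bash
python3 - <<'E'
import cv2,numpy as np
a=cv2.imread("pics/side0.png");b=cv2.imread("pics/top0.png")
cv2.imwrite("pics/s0c.png",cv2.resize(a[120:330,140:420],None,fx=2.85,fy=2.85,interpolation=cv2.INTER_CUBIC))
cv2.imwrite("pics/t0c.png",cv2.resize(b[150:330,140:380],None,fx=3.3,fy=3.3,interpolation=cv2.INTER_CUBIC))
E
```

```text
(no output)
```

View pics/s0c.png

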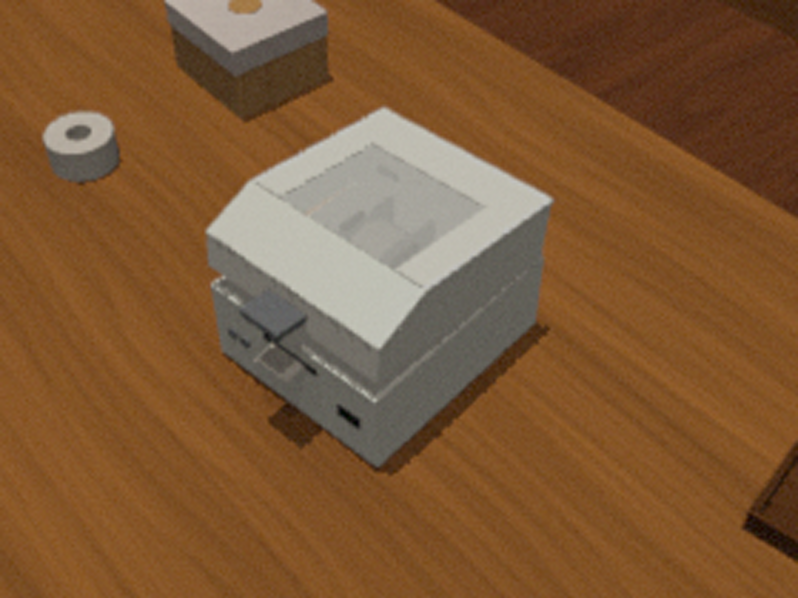

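View pics/t0c.png

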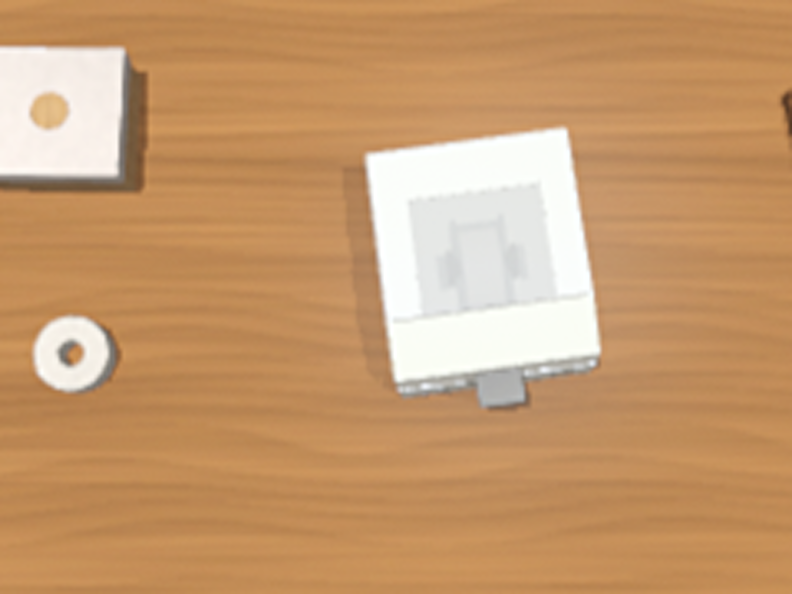

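The side view shows the printer with its cover ajar by a small angle; the lip is at about (237,232) px. The top view shows the printer yawed by a few degrees, with the lip at about (292,270) px. I'll fit pose and cover angle to corner points.

```bash
cat >> h.py <<'E'
def rotz(a):c,s=np.cos(a),np.sin(a);return np.array([[c,-s,0],[s,c,0],[0,0,1]])
def cov(P,t): # cover point (printer frame when shut) turned open by t
    d=np.array(P,float)-[.095,0,.086];c,s=np.cos(t),np.sin(t)
    return np.array([.095+d[0]*c+d[2]*s,d[1],.086-d[0]*s+d[2]*c])
def world(p,P):return rotz(p[2])@np.array(P,float)+[p[0],p[1],0]
E
cat > fit.py <<'E'
from h import *
from scipy.optimize import least_squares
cs={n:imaging.capture(n) for n in("side","top")}
S=lambda x,y:np.array([140+x/2.85,120+y/2.85]);T=lambda x,y:np.array([140+x/3.3,150+y/3.3])
F=[("side",S(378,467),(-.1,-.088,0),0),("side",S(223,352),(-.1,.088,0),0),("side",S(551,203),(.095,-.088,.144),1),("side",S(385,108),(.095,.088,.144),1),
("side",S(245,312),(-.13,.02,.106),1),("side",S(275,338),(-.13,-.02,.106),1),("top",T(366,155),(.095,.088,.144),1),("top",T(568,128),(.095,-.088,.144),1),
("top",T(480,408),(-.13,.02,.106),1),("top",T(527,405),(-.13,-.02,.106),1)]
def res(p):return np.concatenate([proj(cs[n],world(p,cov(P,p[3]) if k else P))-u for n,u,P,k in F])
o=least_squares(res,[.55,.007,.13,.1],loss="soft_l1");p=o.x
print(np.round(p,4),np.degrees(p[2:]));print(np.round(res(p).reshape(-1,2),1))
print("lip",world(p,cov((-.116,0,.102),p[3])),"cass",world(p,(0,0,.045)))
R=rotz(p[2])
for n,c in cs.items():
    im=c["frame"].copy()
    def L(A,B,t,col):cv2.polylines(im,[np.array([proj(c,world(p,cov(q,t) if t is not None else q)) for q in(A,B)]).round().astype(int)],False,col,1)
    for z in(0,.085):
        q=[(-.1,-.088,z),(-.1,.088,z),(.1,.088,z),(.1,-.088,z)]
        for i in range(4):L(q[i],q[(i+1)%4],None,(0,0,255))
    for z in(.086,.144):
        q=[(-.1,-.088,z),(-.1,.088,z),(.095,.088,z),(.095,-.088,z)]
        for i in range(4):L(q[i],q[(i+1)%4],p[3],(255,0,0))
    for z in(.106,):
        q=[(-.1,-.02,z),(-.1,.02,z),(-.13,.02,z),(-.13,-.02,z)]
        for i in range(4):L(q[i],q[(i+1)%4],p[3],(0,255,0))
    q=[(-.04,-.024,.125),(-.04,.024,.125),(.04,.024,.125),(.04,-.024,.125)]
    for i in range(4):L(q[i],q[(i+1)%4],None,(0,255,255))
    sl=(slice(120,330),slice(140,420)) if n=="side" else (slice(170,290),slice(220,340))
    globals()["i"+n]=cv2.resize(im[sl],(560,420) if n=="side" else (240,240),interpolation=cv2.INTER_CUBIC)
out=np.zeros((420,800,3),np.uint8);out[:,:560]=iside;out[:240,560:]=itop;cv2.imwrite("pics/fit.png",out)
E
python3 fit.py
```

```text
[0.5478 0.0049 0.126  0.0774] [7.21814207 4.43666395]
[[-0.2  1.8]
 [ 0.2  0.6]
 [ 0.7 -0.5]
 [-0.4  0.2]
 [-2.2 -0.2]
 [ 0.8  0.6]
 [ 0.3 -0.1]
 [-0.4  0.5]
 [-0.6 -0.7]
 [-0.9 -1.6]]
lip [ 0.43459209 -0.00946002  0.11827439] cass [0.54781763 0.00488012 0.045     ]
```

View pics/fit.png

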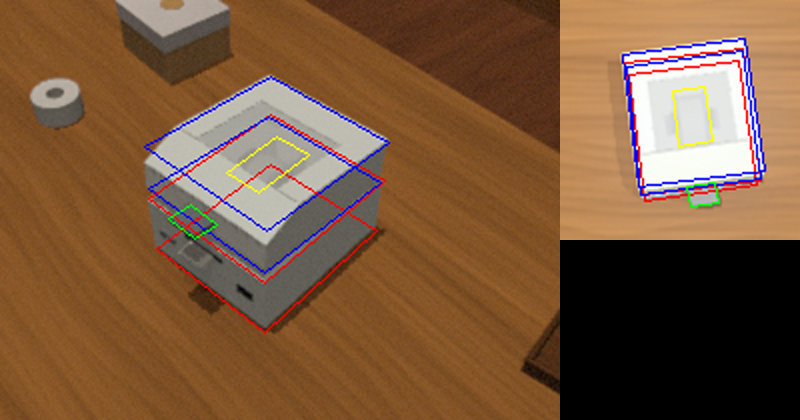

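The overlay matches both pictures. Pose: printer (0.548, 0.005), yaw 7.2°, cover about 0.077 rad. The next move turns the tool by −24° so its y lies along the printer's y, then travels to above the lip.

apply_moves:
  moves:
    - [[0, 0, 0], -6]
    - [[0, 0, 0], -6]
    - [[0, 0, 0], -6]
    - [[0, 0, 0], -6]
    - [[0, 0, 0], 0]
  hand: 0.087

```text
time_s: 1.42
tcp_pos: [0.1804, 0.5984, 0.2226]
ee_rot: [[0.992, 0.128, 0.0], [0.128, -0.992, 0.0], [0.0, -0.0, -1.0]]
wrist_force: [0.0, 0.5, -0.4]
gripper_width: 1.0
gripper_force: 0.0
```

apply_moves:
  moves:
    - [[0.011, 0.04, 0], 0]
    - [[0.011, 0.04, 0], 0]
    - [[0.011, 0.04, 0], 0]
    - [[0.011, 0.04, 0], 0]
    - [[0.011, 0.04, 0], 0]

```text
time_s: 1.83
tcp_pos: [0.2605, 0.405, 0.2226]
ee_rot: [[0.992, 0.123, 0.0], [0.123, -0.992, 0.0], [0.0, -0.0, -1.0]]
wrist_force: [1.3, 0.7, 0.1]
gripper_width: 0.999
gripper_force: 0.0
```

apply_moves:
  moves:
    - [[0.011, 0.04, 0], 0]
    - [[0.011, 0.04, 0], 0]
    - [[0.011, 0.04, 0], 0]
    - [[0.011, 0.04, 0], 0]
    - [[0.011, 0.04, 0], 0]

```text
time_s: 2.25
tcp_pos: [0.34, 0.2135, 0.223]
ee_rot: [[0.992, 0.124, 0.001], [0.124, -0.992, 0.001], [0.001, -0.001, -1.0]]
wrist_force: [0.4, 0.6, -0.3]
gripper_width: 1.0
gripper_force: 0.0
```

apply_moves:
  moves:
    - [[0.011, 0.04, 0], 0]
    - [[0.011, 0.04, 0], 0]
    - [[0.011, 0.04, 0], 0]
    - [[0.011, 0.04, 0], 0]
    - [[0.011, 0.035, 0], 0]

```text
time_s: 2.67
tcp_pos: [0.4191, 0.0265, 0.2231]
ee_rot: [[0.992, 0.122, 0.001], [0.122, -0.992, 0.0], [0.001, -0.0, -1.0]]
wrist_force: [0.7, 0.3, 0.6]
gripper_width: 0.998
gripper_force: 0.0
```

apply_moves:
  moves:
    - [[0, 0, 0], 0]
    - [[0, 0, 0], 0]

```text
time_s: 2.83
tcp_pos: [0.4192, 0.027, 0.2225]
ee_rot: [[0.993, 0.118, -0.0], [0.118, -0.993, -0.0], [-0.0, 0.0, -1.0]]
wrist_force: [-0.5, 0.3, 0.0]
gripper_width: 0.999
gripper_force: 0.0
```

apply_moves:
  moves:
    - [[0.011, 0.038, 0], 0]
    - [[0, 0, 0.03], 0]
    - [[0, 0, 0.03], 0]
    - [[0, 0, 0], 0]

```text
time_s: 3.17
tcp_pos: [0.4304, -0.0078, 0.158]
ee_rot: [[0.992, 0.123, -0.011], [0.123, -0.992, -0.002], [-0.011, 0.0, -1.0]]
wrist_force: [-1.0, -0.9, 0.0]
gripper_width: 1.002
gripper_force: 0.0
```

```bash
python3 - <<'E'
from h import *
s=r.sense();print(np.round(s["tcp_pos"],4))
a=imaging.capture("side");b=imaging.capture("top")
T=np.array(s["tcp_pos"])
for c in(a,b):
    u=proj(c,T);print(u)
    o=models.place_of(c,"cover_lip");print([(np.round(np.array(x["at"])*[560,420],1),round(x["confidence"],2)) for x in o])
def crop(c,u,k=50):
    x,y=int(u[0]),int(u[1]);return cv2.resize(c["frame"][y-k:y+k,x-k:x+k],(400,400),interpolation=cv2.INTER_CUBIC)
cv2.imwrite("pics/lip1.png",np.hstack([crop(a,proj(a,T)+[0,20]),crop(b,proj(b,T))]))
E
```

```text
[ 0.4304 -0.0078  0.158 ]
[231.74640228 219.07319374]
[(array([238.4, 233.1]), 0.85)]
[290.82702374 267.68776451]
[]
```

View pics/lip1.png

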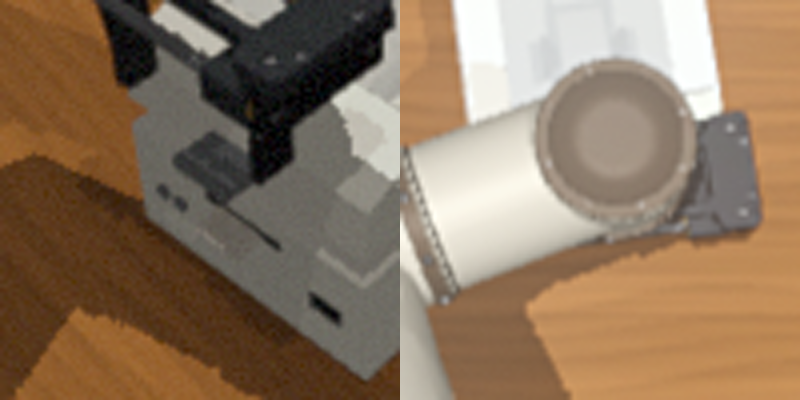

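The lip sits between and below the open fingers (side px ≈ (236,231)), with the near finger just beside it. A quick numeric check of the fit against this before lowering.

apply_moves:
  moves:
    - [[0, 0, 0], 0]

```text
time_s: 3.45
tcp_pos: [0.4358, -0.0064, 0.1644]
ee_rot: [[0.992, 0.127, 0.004], [0.127, -0.992, 0.001], [0.004, -0.0, -1.0]]
wrist_force: [-0.4, 0.7, -0.0]
gripper_width: 0.998
gripper_force: 0.0
```

```bash
python3 - <<'E'
from h import *
p=[.5478,.0049,.126,.0774];a=imaging.capture("side")
print(proj(a,world(p,cov((-.116,0,.102),p[3]))),np.round(r.sense()["tcp_pos"],4))
x=models.cut_out(a,"cover_lip")
for t in(.0474,.1074):print(t,proj(a,world(p,cov((-.116,0,.102),t))))
E
```

```text
[235.55263156 232.18314324] [ 0.4356 -0.0066  0.1642]
0.0474 [235.48007528 234.48766188]
0.1074 [235.69480431 229.81467466]
```

apply_moves:
  moves:
    - [[-0.001, 0.004, 0.02], 0]
    - [[0, 0, 0.02], 0]
    - [[0, 0, 0.014], 0]
    - [[0, 0, 0], 0]
    - [[0, 0, 0], 0]

```text
time_s: 3.97
tcp_pos: [0.4343, -0.0115, 0.1089]
ee_rot: [[0.992, 0.126, -0.0], [0.126, -0.992, -0.0], [-0.0, 0.0, -1.0]]
wrist_force: [-0.6, 0.2, -0.5]
gripper_width: 1.0
gripper_force: 0.0
```

apply_moves:
  moves:
    - [[0, 0, 0], 0]
    - [[0, 0, 0], 0]
    - [[0, 0, 0], 0]
    - [[0, 0, 0], 0]
    - [[0, 0, 0], 0]
  hand: 0.03

```text
time_s: 4.38
tcp_pos: [0.4343, -0.0115, 0.1091]
ee_rot: [[0.992, 0.126, 0.001], [0.126, -0.992, 0.0], [0.001, -0.0, -1.0]]
wrist_force: [0.2, 0.2, -0.2]
gripper_width: 0.702
gripper_force: 0.0
```

apply_moves:
  moves:
    - [[0, 0, 0], 0]
    - [[0, 0, 0], 0]
    - [[0, 0, 0], 0]
    - [[0, 0, 0], 0]

```text
time_s: 4.72
tcp_pos: [0.4338, -0.0095, 0.1082]
ee_rot: [[0.992, 0.124, 0.0], [0.124, -0.992, 0.004], [0.001, -0.004, -1.0]]
wrist_force: [-3.0, 12.6, -0.4]
gripper_width: 0.449
gripper_force: 30.0
```

Gripped at 39 mm (lip width). I'll compute the arc in tool x/z.

```bash
python3 - <<'E'
import numpy as np
t=np.linspace(.0774,1.66,21);f=t+np.arctan2(.016,.211);R=.2116
x=-R*np.cos(f);z=R*np.sin(f)
print(np.round(np.c_[np.diff(x),-np.diff(z),t[1:]],4).tolist())
E
```

```text
[[0.0032, -0.0164, 0.1565], [0.0045, -0.0161, 0.2357], [0.0058, -0.0157, 0.3148], [0.007, -0.0152, 0.3939], [0.0082, -0.0146, 0.4731], [0.0093, -0.0139, 0.5522], [0.0104, -0.0131, 0.6313], [0.0114, -0.0123, 0.7104], [0.0123, -0.0114, 0.7896], [0.0132, -0.0103, 0.8687], [0.0139, -0.0093, 0.9478], [0.0146, -0.0081, 1.027], [0.0152, -0.007, 1.1061], [0.0157, -0.0057, 1.1852], [0.0161, -0.0045, 1.2644], [0.0164, -0.0032, 1.3435], [0.0166, -0.0019, 1.4226], [0.0167, -0.0006, 1.5017], [0.0167, 0.0008, 1.5809], [0.0166, 0.0021, 1.66]]
```

apply_moves:
  moves:
    - [[0.003, -0.002, -0.016], 0]
    - [[0.0045, 0, -0.016], 0]
    - [[0.006, 0, -0.016], 0]
    - [[0.007, 0, -0.015], 0]
    - [[0.008, 0, -0.0145], 0]

```text
time_s: 5.13
tcp_pos: [0.4626, -0.0054, 0.1859]
ee_rot: [[0.992, 0.126, 0.001], [0.126, -0.992, 0.001], [0.001, -0.001, -1.0]]
wrist_force: [5.6, 0.6, -7.9]
gripper_width: 0.459
gripper_force: 30.0
```

apply_moves:
  moves:
    - [[0, 0, 0], 0]

```text
time_s: 5.22
tcp_pos: [0.464, -0.0052, 0.1879]
ee_rot: [[0.992, 0.126, 0.003], [0.126, -0.992, 0.001], [0.004, -0.001, -1.0]]
wrist_force: [0.3, 1.6, -0.6]
gripper_width: 0.456
gripper_force: 30.0
```

Tracking the arc well; continuing.

apply_moves:
  moves:
    - [[0.009, 0, -0.014], 0]
    - [[0.0105, 0, -0.013], 0]
    - [[0.0115, 0, -0.012], 0]
    - [[0.012, 0, -0.0115], 0]
    - [[0.013, 0, -0.0105], 0]

```text
time_s: 5.63
tcp_pos: [0.5158, 0.0017, 0.2446]
ee_rot: [[0.992, 0.125, -0.006], [0.125, -0.992, 0.001], [-0.006, -0.002, -1.0]]
wrist_force: [0.6, 2.5, -7.1]
gripper_width: 0.456
gripper_force: 30.0
```

apply_moves:
  moves:
    - [[0.014, 0, -0.009], 0]
    - [[0.0145, 0, -0.008], 0]
    - [[0.015, 0, -0.007], 0]
    - [[0.0155, 0, -0.006], 0]
    - [[0.016, 0, -0.0045], 0]

```text
time_s: 6.05
tcp_pos: [0.59, 0.0116, 0.2795]
ee_rot: [[0.992, 0.126, -0.007], [0.126, -0.992, 0.001], [-0.007, -0.002, -1.0]]
wrist_force: [-4.2, 5.5, -2.4]
gripper_width: 0.457
gripper_force: 30.0
```

apply_moves:
  moves:
    - [[0, 0, 0], 0]

```text
time_s: 6.13
tcp_pos: [0.593, 0.012, 0.2802]
ee_rot: [[0.992, 0.126, -0.002], [0.126, -0.992, 0.001], [-0.002, -0.002, -1.0]]
wrist_force: [0.1, 3.9, 1.0]
gripper_width: 0.456
gripper_force: 30.0
```

apply_moves:
  moves:
    - [[0.0165, 0, -0.003], 0]
    - [[0.0165, 0, -0.002], 0]
    - [[0.0165, 0, -0.0005], 0]
    - [[0.0165, 0, 0.001], 0]
    - [[0.0165, 0, 0.002], 0]

```text
time_s: 6.55
tcp_pos: [0.6733, 0.0227, 0.2838]
ee_rot: [[0.992, 0.127, -0.002], [0.127, -0.992, 0.002], [-0.002, -0.002, -1.0]]
wrist_force: [-3.2, 5.6, 3.3]
gripper_width: 0.456
gripper_force: 30.0
```

apply_moves:
  moves:
    - [[0, 0, 0], 0]
    - [[0, 0, 0], 0]
    - [[0, 0, 0], 0]

```text
time_s: 6.8
tcp_pos: [0.6747, 0.0229, 0.2835]
ee_rot: [[0.992, 0.127, 0.002], [0.127, -0.992, 0.003], [0.002, -0.002, -1.0]]
wrist_force: [2.0, 5.9, 2.0]
gripper_width: 0.454
gripper_force: 30.0
```

```bash
python3 - <<'E'
from h import *
a=imaging.capture("side");cv2.imwrite("pics/s2.png",cv2.resize(a["frame"][60:300,140:460],(800,600),interpolation=cv2.INTER_CUBIC))
print(np.round(r.sense()["tcp_pos"],4),[(np.round(np.array(x["at"])*[560,420],1),round(x["confidence"],2)) for x in models.place_of(a,"cassette")])
E
```

```text
[0.6746 0.0229 0.2836] [(array([273. , 225.7]), 0.83)]
```

View pics/s2.png

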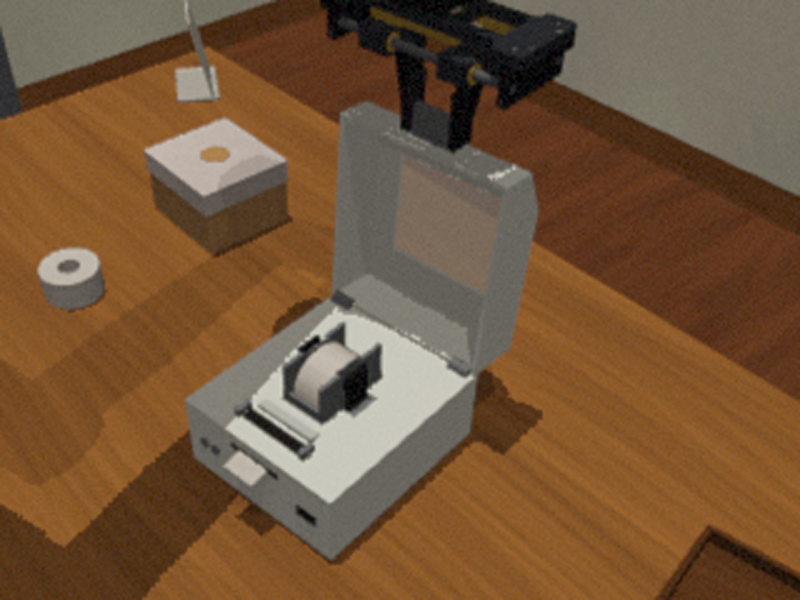

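The cover stands upright, leaning slightly back, and the cassette is visible (crop ≈ (330,380)) with black catches on its sides. I'll release, rise and move back above the cassette.

apply_moves:
  moves:
    - [[0, 0, 0], 0]
    - [[0, 0, 0], 0]
    - [[0, 0, 0], 0]
    - [[0, 0, 0], 0]
    - [[0, 0, 0], 0]
  hand: 0.087

```text
time_s: 7.32
tcp_pos: [0.6736, 0.0204, 0.2837]
ee_rot: [[0.992, 0.125, -0.001], [0.125, -0.992, -0.0], [-0.001, 0.0, -1.0]]
wrist_force: [0.1, -0.5, 0.4]
gripper_width: 0.752
gripper_force: 0.0
```

apply_moves:
  moves:
    - [[0, 0, -0.02], 0]
    - [[0, 0, -0.02], 0]
    - [[0, 0, -0.02], 0]
    - [[0, 0, 0], 0]
    - [[0, 0, 0], 0]

```text
time_s: 7.73
tcp_pos: [0.6742, 0.0207, 0.3454]
ee_rot: [[0.992, 0.125, 0.003], [0.125, -0.992, 0.001], [0.003, -0.0, -1.0]]
wrist_force: [-0.1, -0.3, -0.5]
gripper_width: 0.992
gripper_force: 0.0
```

apply_moves:
  moves:
    - [[-0.04, 0, 0], 0]
    - [[-0.04, 0, 0], 0]
    - [[-0.04, 0, 0], 0]
    - [[-0.04, 0, 0], 0]
    - [[-0.04, 0, 0], 0]

```text
time_s: 8.15
tcp_pos: [0.4729, -0.0049, 0.3423]
ee_rot: [[0.992, 0.125, -0.003], [0.125, -0.992, -0.001], [-0.003, 0.0, -1.0]]
wrist_force: [-0.2, 0.7, 1.2]
gripper_width: 1.0
gripper_force: 0.0
```

apply_moves:
  moves:
    - [[-0.03, 0, 0], 0]
    - [[-0.03, 0, 0], 0]
    - [[0, 0, 0], 0]

```text
time_s: 8.4
tcp_pos: [0.4108, -0.0131, 0.344]
ee_rot: [[0.992, 0.126, -0.001], [0.126, -0.992, 0.001], [-0.001, -0.001, -1.0]]
wrist_force: [-0.5, -0.3, -0.1]
gripper_width: 1.0
gripper_force: 0.0
```

```bash
python3 - <<'E'
from h import *
p=[.5478,.0049,.126]
cs={n:imaging.capture(n) for n in("side","top")};rs=[]
print(np.round(r.sense()["tcp_pos"],4))
for n,c in cs.items():
    print(n,"pred",proj(c,world(p,(0,0,.045))),"catchL,R",proj(c,world(p,(0,.031,.105))),proj(c,world(p,(0,-.031,.105))))
    for t in("cassette","catch_left","catch_right"):
        o=models.place_of(c,t);print(t,[(np.round(np.array(x["at"])*[560,420],1),round(x["confidence"],2)) for x in o[:2]])
        if t=="cassette" and o:rs.append(ray(c,np.array(o[0]["at"])*[560,420]))
if len(rs)==2:print(tri(rs))
im=[]
for n,c in cs.items():
    f=c["frame"].copy();u=proj(c,world(p,(0,0,.1)));x,y=int(u[0]),int(u[1])
    f=cv2.resize(f[y-40:y+40,x-40:x+40],(400,400),interpolation=cv2.INTER_CUBIC)
    def poly(q,col):cv2.polylines(f,[((np.array([proj(c,world(p,v)) for v in q])-[x-40,y-40])*5).astype(int)],True,col,1)
    poly([(-.04,-.024,.125),(-.04,.024,.125),(.04,.024,.125),(.04,-.024,.125)],(0,255,255))
    for s in(-1,1):poly([(-.0125,s*.031,.085),(-.0125,s*.031,.123),(.0125,s*.031,.123),(.0125,s*.031,.085)],(0,0,255))
    im.append(f)
cv2.imwrite("pics/c3.png",np.hstack(im))
E
```

```text
[ 0.4148 -0.0121  0.3439]
side pred [273.79591996 226.66814913] catchL,R [263.5163556  201.75284926] [283.99332457 214.77740507]
cassette [(array([273.2, 228.1]), 0.92)]Traceback (most recent call last):
  File "<stdin>", line 8, in <module>
ValueError: it knows: cake_box, cassette, coin_tray, cover_hinge, cover_lip, jam_jar, printer, spare_roll
```

```bash
python3 - <<'E'
from h import *
p=[.5478,.0049,.126]
cs={n:imaging.capture(n) for n in("side","top")};rs=[]
print(np.round(r.sense()["tcp_pos"],4))
im=[]
for n,c in cs.items():
    o=models.place_of(c,"cassette");print(n,proj(c,world(p,(0,0,.045))),[(np.round(np.array(x["at"])*[560,420],1),round(x["confidence"],2)) for x in o[:2]])
    if o:rs.append(ray(c,np.array(o[0]["at"])*[560,420]))
    f=c["frame"].copy();u=proj(c,world(p,(0,0,.1)));x,y=int(u[0]),int(u[1])
    f=cv2.resize(f[y-40:y+40,x-40:x+40],(400,400),interpolation=cv2.INTER_CUBIC)
    def poly(q,col):cv2.polylines(f,[((np.array([proj(c,world(p,v)) for v in q])-[x-40,y-40])*5).astype(int)],True,col,1)
    poly([(-.04,-.024,.125),(-.04,.024,.125),(.04,.024,.125),(.04,-.024,.125)],(0,255,255))
    for s in(-1,1):poly([(-.0125,s*.031,.085),(-.0125,s*.031,.123),(.0125,s*.031,.123),(.0125,s*.031,.085)],(0,0,255))
    im.append(f)
if len(rs)==2:print(tri(rs))
cv2.imwrite("pics/c3.png",np.hstack(im))
E
```

```text
[ 0.4165 -0.0117  0.3434]
side [273.79591996 226.66814913] [(array([273., 228.]), 0.66)]
top [285.77038114 232.25669123] [(array([287.8, 230.7]), 0.73)]
(array([0.54838214, 0.00115733, 0.04463495]), [np.float64(0.004834053914006689), np.float64(0.00483405391400663)])
```

View pics/c3.png

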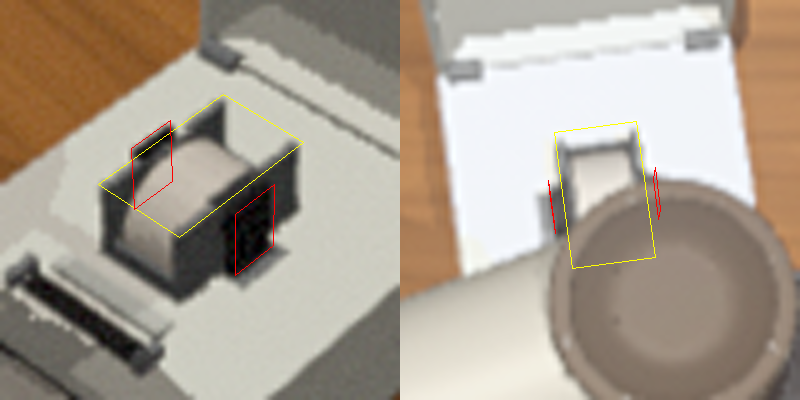

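The side overlay agrees to ~1 px; the top view puts the cassette about 2–3 mm further to −x. The lip contact puts the axis about 1 mm further to +y. I'm aiming for (0.546, 0.006).

apply_moves:
  moves:
    - [[0.033, -0.001, 0], 0]
    - [[0.033, 0, 0], 0]
    - [[0.033, 0, 0], 0]
    - [[0.032, 0, 0], 0]
    - [[0, 0, 0], 0]

```text
time_s: 9.17
tcp_pos: [0.5507, 0.0065, 0.3401]
ee_rot: [[0.992, 0.125, -0.004], [0.125, -0.992, -0.002], [-0.004, 0.001, -1.0]]
wrist_force: [0.3, -0.3, -0.3]
gripper_width: 1.001
gripper_force: 0.0
```

apply_moves:
  moves:
    - [[0, 0, 0.04], 0]
    - [[0, 0, 0.04], 0]
    - [[0, 0, 0.04], 0]
    - [[0, 0, 0.04], 0]
    - [[0, 0, 0], 0]

```text
time_s: 9.58
tcp_pos: [0.54, 0.0047, 0.175]
ee_rot: [[0.992, 0.124, -0.019], [0.124, -0.992, -0.003], [-0.019, 0.0, -1.0]]
wrist_force: [-2.3, -0.4, -1.3]
gripper_width: 1.002
gripper_force: 0.0
```

apply_moves:
  moves:
    - [[0, 0, 0], 0]
    - [[0, 0, 0], 0]

```text
time_s: 9.75
tcp_pos: [0.5478, 0.0058, 0.1862]
ee_rot: [[0.992, 0.126, 0.004], [0.126, -0.992, -0.0], [0.004, 0.001, -1.0]]
wrist_force: [-0.2, 0.1, 0.7]
gripper_width: 0.997
gripper_force: 0.0
```

apply_moves:
  moves:
    - [[-0.001, 0, 0.025], 0]
    - [[0, 0, 0.02], 0]
    - [[0, 0, 0.015], 0]
    - [[0, 0, 0], 0]
    - [[0, 0, 0], 0]

```text
time_s: 10.17
tcp_pos: [0.5466, 0.0058, 0.1264]
ee_rot: [[0.992, 0.126, 0.004], [0.126, -0.992, 0.0], [0.004, 0.0, -1.0]]
wrist_force: [-0.0, -0.2, 0.1]
gripper_width: 1.001
gripper_force: 0.0
```

apply_moves:
  moves:
    - [[0, 0, 0.012], 0]
    - [[0, 0, 0.012], 0]
    - [[0, 0, 0.007], 0]
    - [[0, 0, 0], 0]
    - [[0, 0, 0], 0]

```text
time_s: 10.58
tcp_pos: [0.5459, 0.0057, 0.0945]
ee_rot: [[0.992, 0.126, 0.002], [0.126, -0.992, 0.0], [0.002, 0.0, -1.0]]
wrist_force: [-1.3, 0.0, 0.3]
gripper_width: 1.001
gripper_force: 0.0
```

apply_moves:
  moves:
    - [[0, 0, 0.002], 0]
    - [[0, 0, 0], 0]
    - [[0, 0, 0], 0]
    - [[0, 0, 0], 0]
    - [[0, 0, 0], 0]
  hand: 0.04

```text
time_s: 11.0
tcp_pos: [0.545, 0.0055, 0.0913]
ee_rot: [[0.992, 0.126, 0.0], [0.126, -0.992, 0.0], [0.0, -0.0, -1.0]]
wrist_force: [-1.2, 1.2, 2.3]
gripper_width: 0.706
gripper_force: 3.4
```

apply_moves:
  moves:
    - [[0, 0, 0], 0]
    - [[0, 0, 0], 0]
    - [[0, 0, 0], 0]
    - [[0, 0, 0], 0]
    - [[0, 0, 0], 0]

```text
time_s: 11.42
tcp_pos: [0.545, 0.0056, 0.0919]
ee_rot: [[0.992, 0.126, 0.001], [0.126, -0.992, -0.0], [0.001, 0.0, -1.0]]
wrist_force: [-1.9, 0.1, 5.3]
gripper_width: 0.569
gripper_force: 30.0
```

```bash
python3 - <<'E'
from h import *
a=imaging.capture("side");cv2.imwrite("pics/s4.png",cv2.resize(a["frame"][140:280,200:360],(640,560),interpolation=cv2.INTER_CUBIC))
s=r.sense();print({k:np.round(s[k],4) for k in("tcp_pos","wrist_force","moment","gripper_width","gripper_force")})
E
```

```text
{'tcp_pos': array([0.545 , 0.0056, 0.0919]), 'wrist_force': array([-1.8657,  1.1675,  4.4782]), 'moment': array([0.1465, 0.5739, 0.0341]), 'gripper_width': np.float64(0.562), 'gripper_force': np.float64(30.001)}
```

View pics/s4.png

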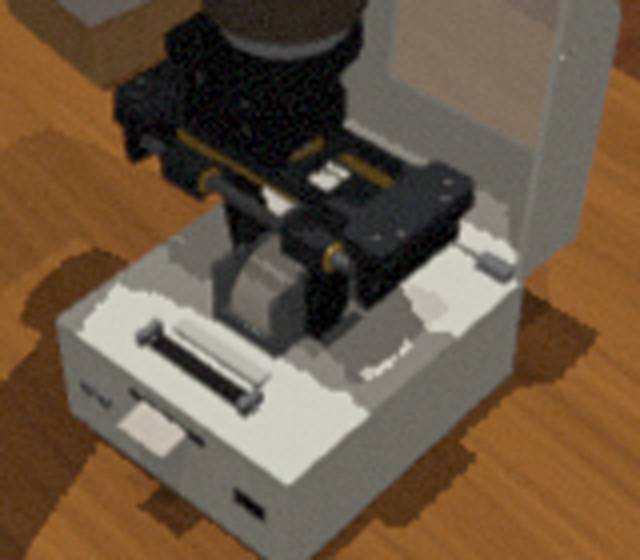

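The fingers straddle the cassette on both catches and grip at full force (49–50 mm opening). I'll lift slowly at first and watch the wrist force.

apply_moves:
  moves:
    - [[0, 0, 0], 0]
    - [[0, 0, 0], 0]
    - [[0, 0, -0.004], 0]
    - [[0, 0, -0.004], 0]
    - [[0, 0, 0], 0]

```text
time_s: 11.88
tcp_pos: [0.545, 0.0056, 0.0995]
ee_rot: [[0.992, 0.126, 0.001], [0.126, -0.992, 0.0], [0.001, -0.0, -1.0]]
wrist_force: [0.3, -0.2, -2.1]
gripper_width: 0.559
gripper_force: 30.0
```

Free: about 2 N down, which is the cassette's weight, and no jam. Lifting on.

apply_moves:
  moves:
    - [[0, 0, -0.012], 0]
    - [[0, 0, -0.012], 0]
    - [[0, 0, -0.012], 0]
    - [[0, 0, -0.012], 0]
    - [[0, 0, -0.012], 0]

```text
time_s: 12.3
tcp_pos: [0.5444, 0.0055, 0.1591]
ee_rot: [[0.992, 0.125, -0.001], [0.125, -0.992, 0.0], [-0.001, -0.0, -1.0]]
wrist_force: [-0.7, -1.0, -1.9]
gripper_width: 0.562
gripper_force: 30.0
```

apply_moves:
  moves:
    - [[0, 0, -0.014], 0]
    - [[0, 0, -0.014], 0]
    - [[0, 0, -0.012], 0]
    - [[0, 0, -0.006], 0]
    - [[0, 0, 0], 0]

```text
time_s: 12.72
tcp_pos: [0.5455, 0.0056, 0.2062]
ee_rot: [[0.992, 0.126, 0.003], [0.126, -0.992, 0.001], [0.003, -0.0, -1.0]]
wrist_force: [-0.1, 0.1, -1.4]
gripper_width: 0.563
gripper_force: 30.0
```

apply_moves:
  moves:
    - [[0, 0, 0], 0]
    - [[0, 0, 0], 0]
    - [[0, 0, 0], 0]
    - [[0, 0, 0], 0]
    - [[0, 0, 0], 0]

```text
time_s: 13.13
tcp_pos: [0.5446, 0.0055, 0.2044]
ee_rot: [[0.992, 0.126, -0.001], [0.126, -0.992, -0.0], [-0.001, 0.0, -1.0]]
wrist_force: [-0.1, 0.8, -2.0]
gripper_width: 0.561
gripper_force: 30.0
```

```bash
python3 - <<'E'
from h import *
rs=[]
for n in("side","top"):
    a=imaging.capture(n)
    o=models.place_of(a,"cassette");print(n,[(np.round(np.array(x["at"])*[560,420],1),round(x["confidence"],2)) for x in o[:2]])
    if n=="side":
        print(proj(a,[.545,.0056,.045+.117]));cv2.imwrite("pics/s5.png",cv2.resize(a["frame"][100:280,180:380],(660,594),interpolation=cv2.INTER_CUBIC))
s=r.sense();print({k:np.round(s[k],4) for k in("tcp_pos","wrist_force","moment","gripper_width","gripper_force")})
E
```

```text
side [(array([271.2, 190.5]), 0.84)]
[272.12019986 189.18649899]
top [(array([288. , 225.9]), 0.61), (array([167.6, 261. ]), 0.33)]
{'tcp_pos': array([0.5448, 0.0055, 0.2049]), 'wrist_force': array([ 0.8992,  0.2691, -1.8271]), 'moment': array([-0.0835,  0.0128, -0.0092]), 'gripper_width': np.float64(0.5641), 'gripper_force': np.float64(29.9996)}
```

View pics/s5.png

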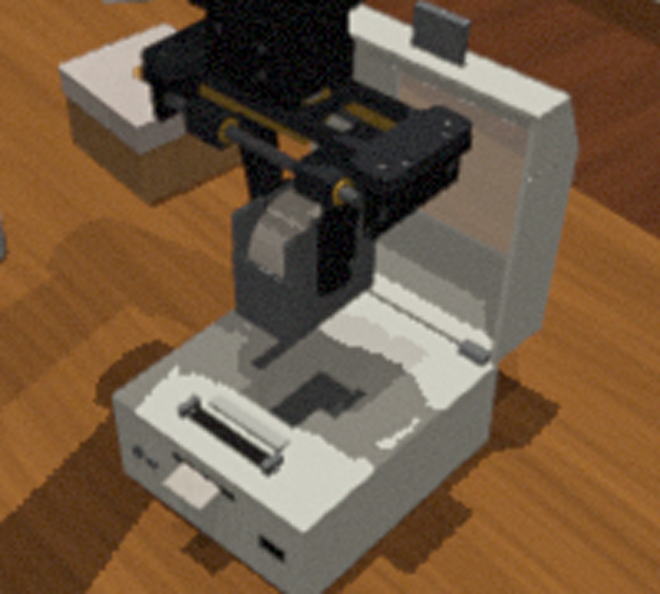

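The cassette hangs level at crop ≈ (300,265), well above the empty bay at (320,400). The cover is still open and the grip is steady. The measured side pixel (271,190) matches an underside height of about 0.157 m. Handing in.

```bash
python3 -c "
from station import r
print(r.finish_job())"
```

```text
the job is handed in; nothing more can be done
None
```

I opened the printer's cover, pinched the cassette free and lifted it out; I handed the job in with it held level and still, its underside about 7 cm above the deck, but the hand-in returned no verdict.

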